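Fetch the septa tub from behind the solvent bottles

TASK

Get out the low white tub of inlet septa that is hemmed in by the three tall solvent bottles in the dark grey spill tray: first stand all three bottles on the white absorbent pad, then set the tub flat in the empty square bay of the steel parts tray, and finally put each bottle back upright on the very spot in the spill tray where it stood at the start. Do not tip any of them over, and leave the beaker and the vial rack in the spill tray where they are.

Things in the scene. Friction and masses are not known exactly. Their poses are not given: they have to be found in the camera images.
- round_bottle: Loose round amber-glass bottle, sloping shoulders, paper label, black ribbed screw cap; 58 mm diameter, 130 mm tall, about 0.3 kg. Full width up to 78 mm, shoulders to 98, neck 26 mm diameter, then the cap, 32 mm diameter, from 104 to 130 mm (grip there). Origin: centre of the underside, z up. Starts upright in the spill tray beside the tub and must come back to that spot.
- square_bottle: Loose square white plastic bottle, 52 x 52 mm, 118 mm tall, wide white ribbed screw cap; about 0.26 kg. Full width up to 72 mm, shoulders to 84, neck 32 mm diameter, then the cap, 38 mm diameter, from 92 to 118 mm (grip there). Origin: centre of the underside, z up. Starts upright in the spill tray beside the tub and must come back to that spot, either way round.
- metal_bottle: Loose slim round bare-aluminium bottle, the tallest, small paper label, black ribbed screw cap; 50 mm diameter, 146 mm tall, about 0.28 kg. Full width up to 100 mm, shoulders to 114, neck 24 mm diameter, then the cap, 30 mm diameter, from 120 to 146 mm (grip there). Origin: centre of the underside, z up. Starts upright in the spill tray beside the tub and must come back to that spot.
- tub: Loose low round white plastic tub, 45 mm tall, about 60 g: 53 mm diameter, its screw lid 56 mm diameter from 31 to 45 mm. Origin: centre of the underside, z up. Starts in the spill tray with one bottle 62 to 68 mm away (centre to centre) on its robot side, one on its left, one on its right (the group turned by up to about 0.5 rad); which bottle is where changes.
- spill_tray: Fixed open tray of dark grey plastic, 250 mm (its x) by 320 mm (its y) outside, walls 4 mm thick and 30 mm high, floor 4 mm thick. Origin: centre of the underside. The bottles, tub, beaker and vial rack stand on its floor, 4 mm above the origin.
- pad: Fixed flat white absorbent pad with a thin blue-grey border line, lying on the bench on one side of the spill tray (left or right): 270 mm (its x, roughly away from the robot) by 150 mm (its y), 3 mm thick. Origin: centre of the underside. The bottles wait here; there is room for three in a row along its x.
- parts_tray: Fixed shallow stainless tray on the other side of the spill tray, walls 3 mm thick, rims 15 mm above the bench, floor 3 mm thick. It has an empty square bay, 90 x 90 mm inside, and next to it (its +x) a narrow compartment with glass liners and brass nuts. Origin: on the underside, below the bay's centre; it reaches from -48 to +108 mm along its x, 48 mm each way along its y.
- beaker: Bystander, loose: small empty glass beaker in a corner of the spill tray on the robot's side, 42 mm diameter, 56 mm tall. Origin: centre of the underside. Leave it alone.
- vial_rack: Bystander, loose: low black block with rows of small capped glass vials, 44 x 74 mm, 36 mm tall overall, in the other corner of the spill tray on the robot's side. Origin: centre of the underside. Leave it alone.
Things that resemble listed ones, but are neither listed nor needed, are in the scene too. Leave any orange look-alike of the tub alone.

How it is judged (in metres and radians):
On the way, in this order (a step that is already met when the one before it is completed fails the run):
1. all three bottles stand upright and released on the pad together (x of round_bottle in the frame of pad between -0.135 and 0.135 m and y of round_bottle in the frame of pad between -0.075 and 0.075 m and z of each of round_bottle, square_bottle, metal_bottle in the frame of pad below 0.008 m and angle between each of round_bottle, square_bottle, metal_bottle's own z axis and vertical below 0.1 rad and contact force between each of round_bottle, square_bottle, metal_bottle and the fingers below 0.3 N and x of square_bottle in the frame of pad between -0.135 and 0.135 m and y of square_bottle in the frame of pad between -0.075 and 0.075 m and x of metal_bottle in the frame of pad between -0.135 and 0.135 m and y of metal_bottle in the frame of pad between -0.075 and 0.075 m), for 0.2 s.
2. the tub stands flat and released in the empty bay of the parts tray (x of tub in the frame of parts_tray between -0.022 and 0.022 m and y of tub in the frame of parts_tray between -0.022 and 0.022 m and z of tub in the frame of parts_tray below 0.008 m and angle between tub's own z axis and vertical below 0.1 rad and contact force between tub and the fingers below 0.3 N), for 0.2 s.
At the end, for the whole second after the job is handed in: Each of the three bottles stands upright (within 0.1 rad) within 15 mm of where it stood at the start, the tub stands flat (within 0.1 rad) on the floor of the parts tray's empty bay (within 22 mm of its centre along each side), and all four are at rest (distance of each of round_bottle, square_bottle, metal_bottle from where it was at the start of the episode below 0.015 m and angle between each of round_bottle, square_bottle, metal_bottle, tub's own z axis and vertical below 0.1 rad and x of tub in the frame of parts_tray between -0.022 and 0.022 m and y of tub in the frame of parts_tray between -0.022 and 0.022 m and z of tub in the frame of parts_tray below 0.008 m and linear speed of each of round_bottle, square_bottle, metal_bottle, tub below 0.02 m/s); the robot touches nothing.
It fails at once if a bottle or the tub is tipped over (more than 0.5 rad) (angle between any of round_bottle, square_bottle, metal_bottle, tub's own z axis and vertical above 0.5 rad).
It fails at once if the beaker or the vial rack is shifted by more than 15 mm or tipped (distance of any of beaker, vial_rack from where it was at the start of the episode above 0.015 m or angle between any of beaker, vial_rack's own z axis and vertical above 0.3 rad).
It also fails if it takes over 144 s, if anything falls off the work surface, if the arm or the gripper's body presses on something with over 40 N, if the wrist force passes 120 N, or if a joint passes its speed limit or range.

ROBOT

A 7-joint arm with a two-finger parallel gripper is mounted at the origin on the work surface. World frame = base frame: x ahead of the robot, y to its left, z up, the work surface at z = 0. Lengths are in mm, angles in rad, forces in N, time in s.
With the tool pointing down it reaches from about 400 to 900 mm from the base axis. Payload 5.6 kg.
Tool frame: the origin (TCP) lies between the finger pads; the fingertips stand 17 mm ahead of it and the grasp point (between the pads) lies 2 mm behind it (ctrl.tips_ahead is the distance from the TCP to the fingertips, in mm); z points along the fingers, y is the line along which they close (so a half turn about z gives the same grasp; the last joint's range is limited). The gripper opens to 92 mm and grips with 3 to 60 N. Pads are 20 mm wide; open, the fingers measure 128 mm over their backs; the gripper's body (75 mm by 189 mm) begins 69 mm behind the grasp point.
Start: joints at [-1.359, 0.468, -0.012, 1.603, 0.006, 1.071, -0.056], TCP at [163.875, 629.01, 231.592] pointing down, gripper open.
Joint ranges: [-2.53, 2.53], [-0.31, 2.02], [-1.57, 1.55], [0.28, 2.44], [-1.29, 4.43], [0.15, 1.84], [-2.92, 2.92]. Speed limits (rad/s): [2.57, 2.57, 3.14, 3.14, 3.14, 3.14, 3.14].

INTERFACE

Orientations are given as a 3x3 rotation matrix whose columns are the frame's x, y, z axes.
In Python, from rig import sensors, vision, ctrl gives the robot as it stands. The module is installed in compiled form; this text tells all that it offers.
- The arm moves only by the tool send_rows, never from a script. Its argument "moves" is one flat list of numbers, 5 for each row, row after row: the shift along the tool's x, y, z in cm, then the turn about the tool's z in rad, then the closure, from 0 (fully open) to 1 (shut). In form: [tx, ty, tz, twist, hand, tx, ty, tz, twist, hand, ...]. A call has 1 to 12 rows; each row is the pose to reach, as a shift and turn from the pose commanded when the call began, along the tool's axes at that moment; what a row does not reach only later rows make up. A row lasts 1/8 s, in which the tool goes at most 62.5 mm and 10.7 degrees, less where a joint would pass 70% of its speed; a pose out of reach is approached as far as the arm can. A call with a gripper value outside its range is refused whole. The fingers move at their own pace and stop on an object; "force" is the grip in N (left out, the last holds). Time passes only in rows, so rows that repeat a pose let the fingers close. It gives the time, the measured TCP pose, the force, the opening and the grip force at its end, in the units of the state.
- sensors.get_obs(): the state, without advancing time (a new reading comes with each control period).
- vision.camera(name): name is "scene" or "top" or "wrist"; returns a dict with "frame" (480x640x3 uint8, red, green, blue), "range_z" (480x640 float32, mm along the optical axis (not along the pixel's ray), 0 where there is no reading), "fx", "fy", "cx", "cy" (pixels), "dist_coeffs" ([k1, k2, p1, p2, k3] as OpenCV has them; the pictures are not rectified), "rvec" (rotation vector, rad) and "tvec" (3), from world to camera coordinates, as OpenCV has them. Camera axes: x right, y down, z forward; pixel columns grow to the right and rows downward; lengths in mm; the calibration is good to about 2 mm. A picture is of the moment at which its call begins.
- ctrl.job_done(): hands the job in; it is judged then, once.
The state is a dict: "t": time; "joint_pos": joint angles; "dq": joint speeds; "joint_efforts": joint torques, N m; "tcp_pos": TCP position; "eef_rot": TCP orientation; "force": force on the tool from outside, world axes, zero at the start; "ft_torque": the same for the moment, N m; "gripper_width": finger opening in mm; "finger_force": force on a finger pad.
Only numpy, scipy, OpenCV 4.12 (cv2) and the standard library are available. Lean on these libraries where they do the work, as an engineer would, in place of code of your own. Each camera call takes 0.05 s, during which the arm holds its last target. There are 200 camera calls.

## Working session

There is one attempt and no reset: what is moved stays moved. The work goes in short steps, Python scripts to look and compute and a tool call to move; the robot and the scene stay as the last step left them, time stands still between calls to the robot, and variables do not carry over. Pictures are saved under pics/ and viewed, at most 14 in all, crops included, and the job is handed in when it is done.

Besides the shell and the picture viewer there is one more tool, called after ">>>" as name(argument=value, ...) on one line, values as JSON. send_rows: Moves the arm, as the interface text tells. Its arguments: {"type":"object","properties":{"moves":{"type":"array","items":{"type":"number"}},"force":{"type":"number"}},"required":["moves"]}

```bash
mkdir -p pics; cat > h.py <<'E'
import numpy as np, cv2
from rig import sensors, vision, ctrl
def cam(n):
    c=vision.camera(n); c['K']=np.array([[c['fx'],0,c['cx']],[0,c['fy'],c['cy']],[0,0,1.]])
    c['R']=cv2.Rodrigues(np.array(c['rvec'],float))[0]; c['t']=np.array(c['tvec'],float).ravel(); return c
def cloud(c):
    v,u=np.mgrid[0:480,0:640]
    p=cv2.undistortPoints(np.stack([u.ravel(),v.ravel()],1).astype(np.float64)[:,None],c['K'],np.array(c['dist_coeffs'],float)).reshape(480,640,2)
    z=c['range_z'].astype(float); P=np.dstack([p[...,0]*z,p[...,1]*z,z])
    W=(P-c['t'])@c['R']; W[z==0]=np.nan; return W
def ray(c,u,v,h):
    p=cv2.undistortPoints(np.array([[[u,v]]],float),c['K'],np.array(c['dist_coeffs'],float)).ravel()
    d=c['R'].T@np.array([p[0],p[1],1]); o=-c['R'].T@c['t']; return o+d*(h-o[2])/d[2]
def save(c,n): cv2.imwrite('pics/'+n+'.png',c['frame'][...,::-1])
E
python3 - <<'E'
from h import *
for n in ['top','scene']:
    c=cam(n); save(c,n+'0'); np.save(n+'0.npy',cloud(c)); 
o=sensors.get_obs(); print(o['eef_rot'],o['gripper_width'],o['t'],ctrl.tips_ahead)
E
```

```text
[[-9.67684219e-01  2.52164974e-01 -2.80778104e-04]
 [ 2.52165100e-01  9.67682957e-01 -1.56781377e-03]
 [-1.23643533e-04 -1.58795108e-03 -9.99998732e-01]] 91.85849408206803 0.1 17.0
```

View pics/top0.png

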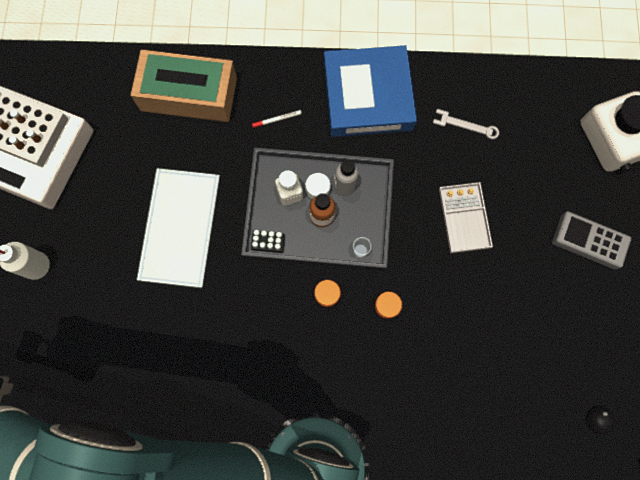

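View pics/scene0.png

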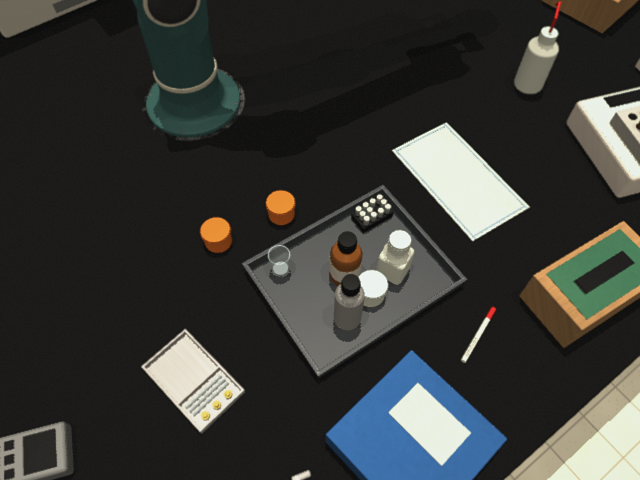

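Top view (pad left, parts tray right): caps near round (322,202), metal (347,167), square (288,178), tub lid (318,184); vial rack (267,240), beaker (362,246); pad corners about (157,169),(219,175),(203,286),(138,281); bay between roughly (444,213) and (491,247).

```bash
python3 - <<'E'
from h import *
c=cam('top'); W=np.load('top0.npy')
S=np.load('scene0.npy')
for n,u,v,h in [('round',322,202,134),('metal',347,167,150),('square',288,178,122),('tub',318,184,49)]:
    r=ray(c,u,v,h)
    for nm,A in (('top',W),('scene',S)):
        m=(np.abs(A[...,2]-h)<5)&(np.hypot(A[...,0]-r[0],A[...,1]-r[1])<35)
        q=A[m]; print(n,nm,r[:2].round(),m.sum(),np.r_[(np.nanmin(q,0)+np.nanmax(q,0))/2,np.nanmax(q,0)-np.nanmin(q,0)].round(1) if m.sum() else '')
f=lambda L,h:[ray(c,u,v,h)[:2].round(1).tolist() for u,v in L]
print('pad',f([(157,169),(219,175),(203,286),(138,281)],3))
print('tray',f([(254,149),(393,157),(386,267),(242,257)],30))
print('parts',f([(440,184),(479,182),(493,248),(452,252)],15))
print('beaker,rack',f([(362,240)],56),f([(267,240)],34))
E
python3 - <<'E'
import cv2
a=cv2.imread('pics/top0.png')
x=cv2.resize(a[140:270,130:330],(800,520),interpolation=cv2.INTER_CUBIC)
y=cv2.resize(a[140:270,330:530],(800,520),interpolation=cv2.INTER_CUBIC)
cv2.imwrite('pics/L.png',x);cv2.imwrite('pics/R.png',y)
E
```

```text
round top [554.   2.] 170 [559.2   2.2 134.   30.8  30.1   9.8]
round scene [554.   2.] 250 [562.2   1.9 133.4  31.8  31.4   8.3]
metal top [629. -49.] 142 [632.8 -48.7 150.   29.4  30.1   9.9]
metal scene [629. -49.] 262 [635.2 -49.6 149.   30.8  28.6   7.8]
square top [609.  77.] 226 [608.9  80.4 121.9  40.2  37.2   9.7]
square scene [609.  77.] 342 [610.6  78.6 121.2  38.8  38.6   8.1]
tub top [621.  13.] 404 [621.4  14.7  49.   53.4  55.2   9.9]
tub scene [621.  13.] 642 [619.2  15.1  48.9  64.5  52.5   9.7]
pad [[660.6, 397.4], [650.5, 248.4], [384.4, 266.4], [390.6, 416.1]]
tray [[708.4, 165.9], [699.8, -160.8], [437.7, -146.6], [449.5, 178.2]]
parts [[642.3, -273.4], [650.5, -365.4], [492.9, -393.6], [480.3, -299.1]]
beaker,rack [[492.2, -89.8]] [[489.8, 123.5]]
```

View pics/L.png

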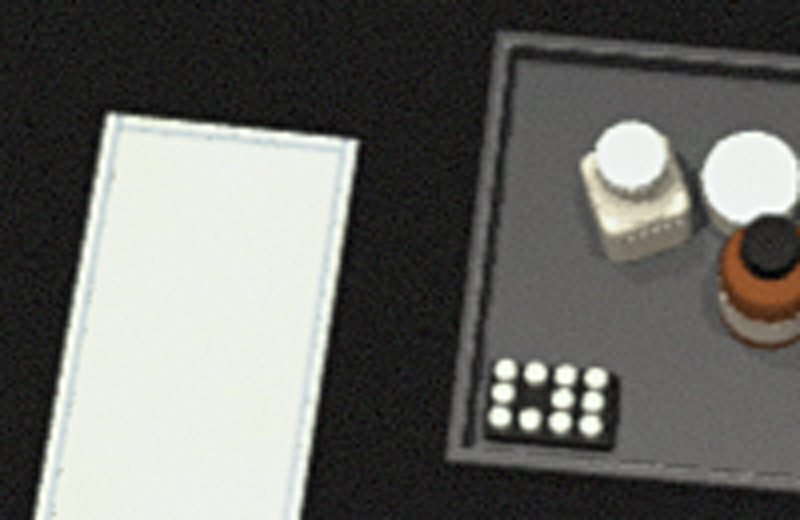

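View pics/R.png

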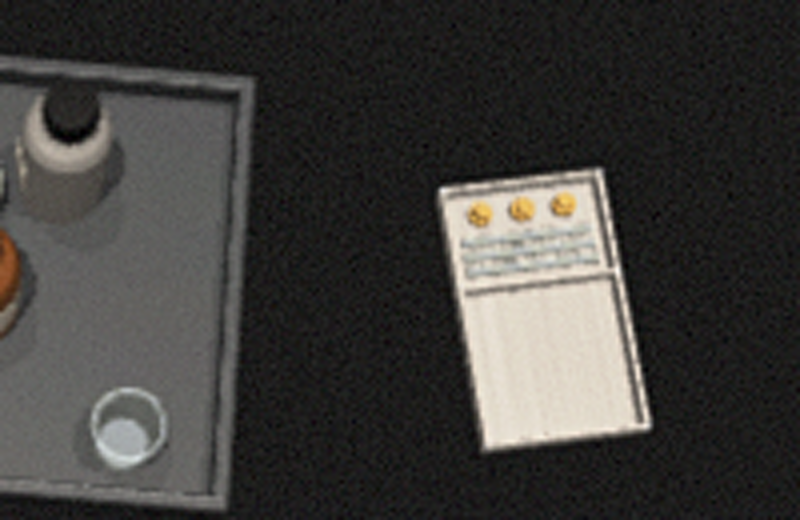

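```bash
cat >> h.py <<'E'
def go(*targets):
    "tool-axis shifts (cm) from the current TCP to world targets (mm)"
    o=sensors.get_obs(); R=np.array(o['eef_rot']); p=np.array(o['tcp_pos'])
    for T in targets: print(T,(R.T@(np.array(T,float)-p)/10).round(2))
E
python3 -c "
from h import *
go((609.5,79.5,225))"
```

```text
(609.5, 79.5, 225) [-56.98 -41.9    0.65]
```

>>> send_rows(moves=[-5,-3.7,0,0,0,-10,-7.4,0,0,0,-15,-11,0,0,0,-20,-14.7,0,0,0,-25,-18.4,0,0,0,-30,-22.1,0,0,0,-35,-25.7,0,0,0,-40,-29.4,0,0,0,-45,-33.1,0,0,0.3,-50,-36.8,0,0,0.3,-55,-40.4,0.5,0,0.3,-57,-41.9,0.65,0,0.3], force=30)

```text
t: 1.65
tcp_pos: [611.3, 75.4, 224.5]
eef_rot: [[-0.966, 0.257, 0.0], [0.257, 0.966, -0.002], [-0.001, -0.002, -1.0]]
force: [-0.7, -0.0, -0.6]
gripper_width: 64.6
finger_force: 0.0
```

>>> send_rows(moves=[0,0,0,0,0.3,0,0,0,0,0.3])

```text
t: 1.9
tcp_pos: [609.0, 81.4, 224.8]
eef_rot: [[-0.968, 0.251, -0.001], [0.251, 0.968, 0.001], [0.001, 0.001, -1.0]]
force: [0.4, -0.0, 0.3]
gripper_width: 64.5
finger_force: 0.0
```

```bash
python3 - <<'E'
from h import *
c=cam('wrist'); save(c,'w1'); W=cloud(c); np.save('w1.npy',W)
for n,x,y,h,r in [('square',609.5,79.5,122,30),('round',560,2,134,25),('metal',633.5,-49,150,25),('tub',621,14.5,49,36)]:
    q=W[(np.abs(W[...,2]-h)<4)&(np.hypot(W[...,0]-x,W[...,1]-y)<r)]
    print(n,len(q),((q.min(0)+q.max(0))/2).round(1) if len(q) else '', (np.ptp(q,axis=0)).round(1) if len(q) else '')
o=sensors.get_obs();print(o['tcp_pos'],o['t'],o['gripper_width'])
go((609.5,79.5,108))
E
```

```text
square 1951 [611.1  80.2 120.3] [36.9 37.2  4.5]
round 1585 [562.4   3.1 132.4] [30.4 31.4  4.7]
metal 1262 [635.6 -48.4 148.4] [29.3 30.7  4.8]
tub 2573 [624.2  14.8  47.5] [55.9 55.5  4.8]
[608.97094682  81.76804865 225.01051513] 1.95 64.37402027101031
(609.5, 79.5, 108) [-0.12 -0.22 11.7 ]
```

View pics/w1.png

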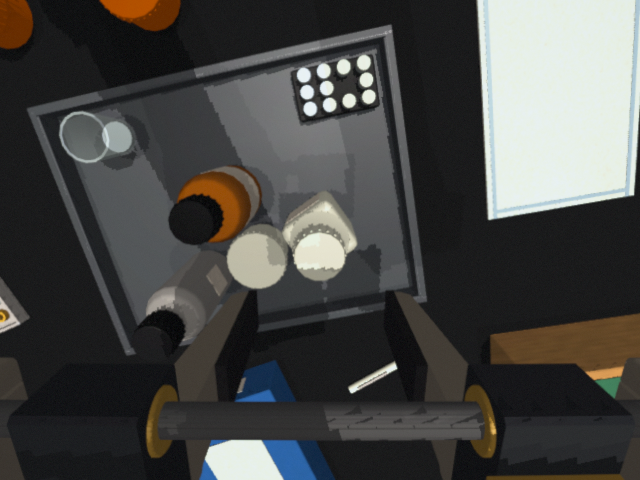

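The wrist view shows the square cap at (320,255), tub (258,257), round cap (195,218), metal cap (160,330), agreeing with the top estimates. Descend partway.

>>> send_rows(moves=[0,0,2,0,0.3,0,0,4,0,0.3,0,0,6,0,0.3,0,0,7.5,0,0.3,0,0,7.5,0,0.3,0,0,7.5,0,0.3])

```text
t: 2.7
tcp_pos: [610.2, 80.3, 150.8]
eef_rot: [[-0.968, 0.252, 0.001], [0.252, 0.968, 0.0], [-0.001, 0.001, -1.0]]
force: [-0.2, -0.3, 0.4]
gripper_width: 64.4
finger_force: 0.0
```

```bash
python3 -c "
from h import *
print(sensors.get_obs()['tcp_pos']);go((610.5,80,108),(606,326,180),(606,326,107))"
```

```text
[610.19173588  80.26271154 150.83244866]
(610.5, 80, 108) [-0.03 -0.02  4.28]
(606, 326, 180) [ 6.59 23.68 -2.91]
(606, 326, 107) [ 6.59 23.68  4.39]
```

>>> send_rows(moves=[0,0,2,0,0.3,0,0,3.5,0,0.3,0,0,4.2,0,0.3,0,0,4.2,0,0.3,0,0,4.2,0,0.3,0,0,4.2,0,0.5,0,0,4.2,0,1,0,0,4.2,0,1,0,0,4.2,0,1,0,0,4.2,0,1,0,0,4.2,0,1])

```text
t: 4.08
tcp_pos: [610.0, 80.0, 108.4]
eef_rot: [[-0.968, 0.252, 0.0], [0.252, 0.968, 0.0], [-0.0, 0.0, -1.0]]
force: [-1.2, 1.1, 1.7]
gripper_width: 37.3
finger_force: 30.0
```

>>> send_rows(moves=[0,0,-0.5,0,1,0,0,-1.5,0,1,0,0,-3,0,1,0,0,-4.5,0,1,0,0,-6,0,1,0,0,-7,0,1,0,0,-7,0,1,0,0,-7,0,1,0,0,-7,0,1])

```text
t: 5.2
tcp_pos: [609.4, 79.8, 177.4]
eef_rot: [[-0.968, 0.252, -0.001], [0.252, 0.968, -0.0], [0.001, -0.001, -1.0]]
force: [-0.1, 0.0, -3.3]
gripper_width: 37.3
finger_force: 30.0
```

```bash
python3 -c "
from h import *
o=sensors.get_obs();print(o['tcp_pos'],o['t']);go((606,326,178),(606,326,107.5))"
```

```text
[609.41864376  79.79146571 177.42291129] 5.2
(606, 326, 178) [ 6.54 23.74 -0.06]
(606, 326, 107.5) [ 6.53 23.74  6.99]
```

>>> send_rows(moves=[0.25,1,0,0,1,0.9,3.3,0,0,1,1.7,6.2,0,0,1,2.6,9.5,0,0,1,3.5,12.8,0,0,1,4.4,16,0,0,1,5.3,19.2,0,0,1,6,21.8,0,0,1,6.4,23.3,0,0,1,6.5,23.7,0,0,1,6.5,23.7,0,0,1,6.5,23.7,0,0,1])

```text
t: 6.7
tcp_pos: [607.2, 323.9, 178.2]
eef_rot: [[-0.967, 0.254, 0.0], [0.254, 0.967, -0.001], [-0.0, -0.001, -1.0]]
force: [-0.4, -0.4, -2.7]
gripper_width: 37.2
finger_force: 30.0
```

>>> send_rows(moves=[0,0,0,0,1,0,0,1.5,0,1,0,0,3,0,1,0,0,4.5,0,1,0,0,5.7,0,1,0,0,6.2,0,1,0,0,6.5,0,1,0,0,6.5,0,1,0,0,6.5,0,1,0,0,6.5,0,1])

```text
t: 7.95
tcp_pos: [606.9, 325.7, 113.6]
eef_rot: [[-0.968, 0.252, 0.001], [0.252, 0.968, 0.0], [-0.001, 0.001, -1.0]]
force: [0.6, -0.4, -3.3]
gripper_width: 37.6
finger_force: 30.0
```

```bash
python3 -c "
from h import *
o=sensors.get_obs();print(o['tcp_pos'],o['t']);go((606,326,107.4))"
```

```text
[606.86378944 325.72172053 113.56135228] 7.95
(606, 326, 107.4) [0.09 0.   0.62]
```

>>> send_rows(moves=[0,0,0.3,0,1,0,0,0.5,0,1,0,0,0.65,0,1,0,0,0.65,0,1,0,0,0.65,0,1,0,0,0.65,0,1])

```text
t: 8.7
tcp_pos: [606.8, 325.6, 107.4]
eef_rot: [[-0.968, 0.252, 0.0], [0.252, 0.968, 0.0], [-0.0, 0.0, -1.0]]
force: [-3.2, -1.9, 5.4]
gripper_width: 37.3
finger_force: 30.0
```

>>> send_rows(moves=[0,0,0,0,0.4,0,0,0,0,0.4,0,0,0,0,0.35,0,0,0,0,0.35,0,0,-2,0,0.35,0,0,-5,0,0.35,0,0,-9,0,0.35,0,0,-9,0,0.35,0,0,-9,0,0.35])

```text
t: 9.82
tcp_pos: [606.5, 325.6, 197.1]
eef_rot: [[-0.968, 0.252, 0.0], [0.252, 0.968, 0.0], [-0.0, 0.0, -1.0]]
force: [-0.5, -0.5, -0.1]
gripper_width: 59.7
finger_force: 0.0
```

```bash
python3 -c "
from h import *
o=sensors.get_obs();print(o['tcp_pos'],o['t']);go((561.5,2.5,198),(561.5,2.5,122))"
```

```text
[606.5270224  325.55905287 197.12040574] 9.825
(561.5, 2.5, 198) [ -3.79 -32.4   -0.1 ]
(561.5, 2.5, 122) [ -3.79 -32.4    7.5 ]
```

>>> send_rows(moves=[-0.3,-2.5,0,0,0.35,-0.8,-6.5,0,0,0.35,-1.3,-11,0,0,0.35,-1.8,-15.5,0,0,0.35,-2.3,-20,0,0,0.35,-2.9,-24.5,0,0,0.35,-3.4,-28.5,0,0,0.35,-3.7,-31.5,0,0,0.35,-3.8,-32.4,0,0,0.35,-3.8,-32.4,0,0,0.35,-3.8,-32.4,1.5,0,0.35,-3.8,-32.4,2.5,0,0.35])

```text
t: 11.32
tcp_pos: [561.3, 3.9, 170.0]
eef_rot: [[-0.968, 0.25, -0.002], [0.25, 0.968, 0.0], [0.002, -0.0, -1.0]]
force: [-0.5, -0.5, 0.2]
gripper_width: 59.9
finger_force: 0.0
```

>>> send_rows(moves=[0,0,0,0,0.35,0,0,0,0,0.35,0,0,0,0,0.35,0,0,0,0,0.35])

```text
t: 11.82
tcp_pos: [562.0, 2.4, 171.9]
eef_rot: [[-0.968, 0.252, 0.001], [0.252, 0.968, 0.0], [-0.001, 0.0, -1.0]]
force: [-0.1, -0.8, -0.8]
gripper_width: 59.8
finger_force: 0.0
```

```bash
python3 -c "
from h import *
o=sensors.get_obs();print(o['tcp_pos'],o['t']);go((561.5,2.5,122))
c=cam('wrist');W=cloud(c)
q=W[(np.abs(W[...,2]-134)<4)&(np.hypot(W[...,0]-561,W[...,1]-2)<28)];print(len(q),(q.min(0)+q.max(0))/2,np.ptp(q,axis=0))"
```

```text
[561.96455412   2.44392007 171.92767759] 11.825
(561.5, 2.5, 122) [ 0.05 -0.01  4.99]
2272 [562.07589171   2.58622065 132.40162496] [31.47482577 31.70011803  4.69218308]
```

>>> send_rows(moves=[0,0,2,0,0.35,0,0,4,0,0.35,0,0,5,0,0.35,0,0,5,0,0.35,0,0,5,0,0.35,0,0,5,0,0.55,0,0,5,0,1,0,0,5,0,1,0,0,5,0,1,0,0,5,0,1,0,0,5,0,1])

```text
t: 13.25
tcp_pos: [561.9, 2.4, 121.8]
eef_rot: [[-0.968, 0.252, 0.0], [0.252, 0.968, 0.0], [-0.0, 0.0, -1.0]]
force: [-1.0, 0.1, 3.0]
gripper_width: 31.6
finger_force: 30.0
```

>>> send_rows(moves=[0,0,-0.5,0,1,0,0,-1.5,0,1,0,0,-3,0,1,0,0,-4.5,0,1,0,0,-6,0,1,0,0,-7,0,1,0,0,-7,0,1,0,0,-7,0,1,0,0,-7,0,1])

```text
t: 14.38
tcp_pos: [561.4, 2.5, 191.0]
eef_rot: [[-0.968, 0.252, -0.001], [0.252, 0.968, -0.0], [0.001, -0.0, -1.0]]
force: [-0.1, -0.6, -2.6]
gripper_width: 31.1
finger_force: 30.0
```

```bash
python3 -c "
from h import *
o=sensors.get_obs();print(o['tcp_pos'],o['t']);go((521.5,332,191))"
```

```text
[561.35829808   2.45312899 190.97053922] 14.375
(521.5, 332, 191) [12.16 30.89 -0.  ]
```

>>> send_rows(moves=[0.4,1,0,0,1,1.5,3.8,0,0,1,3,7.5,0,0,1,4.5,11.5,0,0,1,6.1,15.5,0,0,1,7.7,19.5,0,0,1,9.3,23.5,0,0,1,10.7,27.2,0,0,1,11.7,29.8,0,0,1,12.2,30.9,0,0,1,12.2,30.9,0,0,1,12.2,30.9,0,0,1])

```text
t: 15.88
tcp_pos: [522.1, 330.5, 191.5]
eef_rot: [[-0.967, 0.254, 0.0], [0.254, 0.967, -0.001], [-0.0, -0.001, -1.0]]
force: [-0.5, -0.3, -1.4]
gripper_width: 31.5
finger_force: 30.0
```

>>> send_rows(moves=[0,0,0,0,1,0,0,1.5,0,1,0,0,3,0,1,0,0,4.5,0,1,0,0,5.7,0,1,0,0,6.2,0,1,0,0,6.5,0,1,0,0,6.5,0,1,0,0,6.5,0,1,0,0,6.5,0,1])

```text
t: 17.12
tcp_pos: [521.8, 332.4, 127.0]
eef_rot: [[-0.968, 0.252, 0.001], [0.252, 0.968, 0.0], [-0.0, 0.001, -1.0]]
force: [0.3, -0.6, -2.1]
gripper_width: 31.6
finger_force: 30.0
```

```bash
python3 -c "
from h import *
o=sensors.get_obs();print(o['tcp_pos'],o['t']);go((521.5,332,120.8))"
```

```text
[521.80006218 332.35037099 127.01939512] 17.125
(521.5, 332, 120.8) [ 0.02 -0.04  0.62]
```

>>> send_rows(moves=[0,0,0.3,0,1,0,0,0.5,0,1,0,0,0.65,0,1,0,0,0.65,0,1,0,0,0.65,0,1,0,0,0.65,0,1])

```text
t: 17.88
tcp_pos: [521.8, 332.2, 120.9]
eef_rot: [[-0.968, 0.252, 0.0], [0.252, 0.968, 0.0], [-0.0, 0.0, -1.0]]
force: [-1.7, -2.3, 5.9]
gripper_width: 31.5
finger_force: 30.0
```

>>> send_rows(moves=[0,0,0,0,0.45,0,0,0,0,0.4,0,0,0,0,0.35,0,0,0,0,0.35,0,0,-2,0,0.35,0,0,-5,0,0.35,0,0,-9,0,0.35,0,0,-9,0,0.35,0,0,-9,0,0.35])

```text
t: 19.0
tcp_pos: [521.5, 332.2, 210.6]
eef_rot: [[-0.968, 0.252, 0.0], [0.252, 0.968, 0.0], [-0.0, 0.001, -1.0]]
force: [0.1, 0.9, -0.4]
gripper_width: 59.7
finger_force: 0.0
```

```bash
python3 -c "
from h import *
o=sensors.get_obs();print(o['tcp_pos'],o['t']);go((634.5,-49,211))"
```

```text
[521.47442972 332.18085597 210.62222339] 19.0
(634.5, -49, 211) [-20.55 -34.04  -0.05]
```

>>> send_rows(moves=[-1.2,-2,0,0,0.35,-3.6,-6,0,0,0.35,-6.3,-10.5,0,0,0.35,-9,-15,0,0,0.35,-11.8,-19.5,0,0,0.35,-14.5,-24,0,0,0.35,-17,-28.2,0,0,0.35,-19.2,-31.8,0,0,0.35,-20.3,-33.7,0,0,0.35,-20.5,-34,0,0,0.35,-20.5,-34,1,0,0.35,-20.5,-34,2,0,0.35])

```text
t: 20.5
tcp_pos: [633.9, -46.1, 189.1]
eef_rot: [[-0.968, 0.249, -0.001], [0.249, 0.968, 0.001], [0.001, 0.001, -1.0]]
force: [0.2, -0.3, -0.6]
gripper_width: 59.8
finger_force: 0.0
```

>>> send_rows(moves=[0,0,0,0,0.35,0,0,0,0,0.35,0,0,0,0,0.35,0,0,0,0,0.35])

```text
t: 21.0
tcp_pos: [634.4, -48.5, 190.4]
eef_rot: [[-0.968, 0.252, 0.001], [0.252, 0.968, 0.0], [-0.001, 0.0, -1.0]]
force: [-0.5, 0.3, 0.6]
gripper_width: 60.1
finger_force: 0.0
```

```bash
python3 -c "
from h import *
o=sensors.get_obs();print(o['tcp_pos'],o['t']);go((634.5,-49,138))
c=cam('wrist');W=cloud(c)
q=W[(np.abs(W[...,2]-150)<4)&(np.hypot(W[...,0]-634,W[...,1]+49)<28)];print(len(q),(q.min(0)+q.max(0))/2,np.ptp(q,axis=0))"
```

```text
[634.42182421 -48.46941564 190.42499558] 21.0
(634.5, -49, 138) [-0.02 -0.05  5.24]
1960 [635.69757145 -48.67845734 148.43108208] [29.63464651 29.21879139  4.79834315]
```

>>> send_rows(moves=[0,0,2,0,0.35,0,0,4,0,0.35,-0.05,0,5.2,0,0.35,-0.05,0,5.2,0,0.35,-0.05,0,5.2,0,0.35,-0.05,0,5.2,0,0.55,-0.05,0,5.2,0,1,-0.05,0,5.2,0,1,-0.05,0,5.2,0,1,-0.05,0,5.2,0,1,-0.05,0,5.2,0,1])

```text
t: 22.42
tcp_pos: [634.9, -48.7, 138.4]
eef_rot: [[-0.968, 0.252, 0.0], [0.252, 0.968, -0.0], [-0.0, 0.0, -1.0]]
force: [-1.3, -0.4, 2.2]
gripper_width: 29.5
finger_force: 30.0
```

>>> send_rows(moves=[0,0,-0.5,0,1,0,0,-1.5,0,1,0,0,-3,0,1,0,0,-4.5,0,1,0,0,-6,0,1,0,0,-7,0,1,0,0,-7,0,1,0,0,-7,0,1,0,0,-7,0,1])

```text
t: 23.55
tcp_pos: [634.3, -48.5, 207.4]
eef_rot: [[-0.968, 0.252, -0.001], [0.252, 0.968, -0.0], [0.001, -0.0, -1.0]]
force: [1.1, -0.3, -2.9]
gripper_width: 29.4
finger_force: 30.0
```

```bash
python3 -c "
from h import *
o=sensors.get_obs();print(o['tcp_pos'],o['t']);go((437,338,208))"
```

```text
[634.34825336 -48.54769544 207.3733325 ] 23.55
(437, 338, 208) [28.84 32.43 -0.04]
```

>>> send_rows(moves=[0.9,1,0,0,1,2.9,3.3,0,0,1,5.8,6.5,0,0,1,9,10.1,0,0,1,12.3,13.8,0,0,1,15.6,17.5,0,0,1,18.9,21.2,0,0,1,22.1,24.8,0,0,1,25,28.1,0,0,1,27.2,30.6,0,0,1,28.5,32,0,0,1,28.8,32.4,0,0,1])

```text
t: 25.05
tcp_pos: [436.9, 338.3, 208.0]
eef_rot: [[-0.968, 0.25, -0.0], [0.25, 0.968, -0.0], [0.0, -0.0, -1.0]]
force: [-0.5, -0.8, -2.9]
gripper_width: 29.2
finger_force: 30.0
```

>>> send_rows(moves=[0,0,0,0,1,0,0,0,0,1,0,0,1.5,0,1,0,0,3,0,1,0,0,4.5,0,1,0,0,5.7,0,1,0,0,6.2,0,1,0,0,6.4,0,1,0,0,6.4,0,1,0,0,6.4,0,1,0,0,6.4,0,1])

```text
t: 26.42
tcp_pos: [437.9, 337.7, 144.5]
eef_rot: [[-0.968, 0.252, 0.001], [0.252, 0.968, 0.001], [-0.0, 0.001, -1.0]]
force: [-0.3, 0.6, -3.2]
gripper_width: 29.5
finger_force: 30.0
```

```bash
python3 -c "
from h import *
o=sensors.get_obs();print(o['tcp_pos'],o['t']);go((437,338,137.4))"
```

```text
[437.91489869 337.70194642 144.48331105] 26.425
(437, 338, 137.4) [0.1  0.01 0.71]
```

>>> send_rows(moves=[0,0,0.3,0,1,0,0,0.6,0,1,0,0,0.75,0,1,0,0,0.75,0,1,0,0,0.75,0,1,0,0,0.75,0,1])

```text
t: 27.18
tcp_pos: [438.0, 337.6, 137.4]
eef_rot: [[-0.968, 0.252, 0.001], [0.252, 0.968, 0.0], [-0.0, 0.001, -1.0]]
force: [-0.4, -1.9, 4.9]
gripper_width: 29.3
finger_force: 30.0
```

>>> send_rows(moves=[0,0,0,0,0.45,0,0,0,0,0.4,0,0,0,0,0.35,0,0,0,0,0.35,0,0,-2,0,0.35,0,0,-5,0,0.35,0,0,-7,0,0.35,0,0,-7,0,0.2,0,0,-7,0,0])

```text
t: 28.3
tcp_pos: [437.3, 337.2, 205.7]
eef_rot: [[-0.968, 0.252, -0.001], [0.252, 0.968, -0.001], [0.001, -0.001, -1.0]]
force: [-0.2, -0.9, -0.2]
gripper_width: 77.9
finger_force: 0.0
```

```bash
python3 - <<'E'
from h import *
o=sensors.get_obs();print(o['tcp_pos'],o['t']);go((623,14.7,200))
c=cam('top'); save(c,'top1');W=cloud(c)
for n,x,y,h,r in [('square',606.8,325.6,121,30),('round',521.8,332.2,133,25),('metal',437,338,149,25),('tub',622,14.5,49,36)]:
    q=W[(np.abs(W[...,2]-h)<4)&(np.hypot(W[...,0]-x,W[...,1]-y)<r)]
    print(n,len(q),((q.min(0)+q.max(0))/2).round(1) if len(q) else '', (np.ptp(q,axis=0)).round(1) if len(q) else '')
E
```

```text
[437.28454147 337.19677012 205.70695615] 28.3
(623, 14.7, 200) [-26.1  -26.53   0.58]
square 204 [605.5 323.4 120.9] [38.3 36.1  7.7]
round 158 [518.9 330.2 133.1] [32.6 31.   7.7]
metal 0  
tub 381 [620.8  14.7  49. ] [55.8 55.1  7.9]
```

View pics/top1.png

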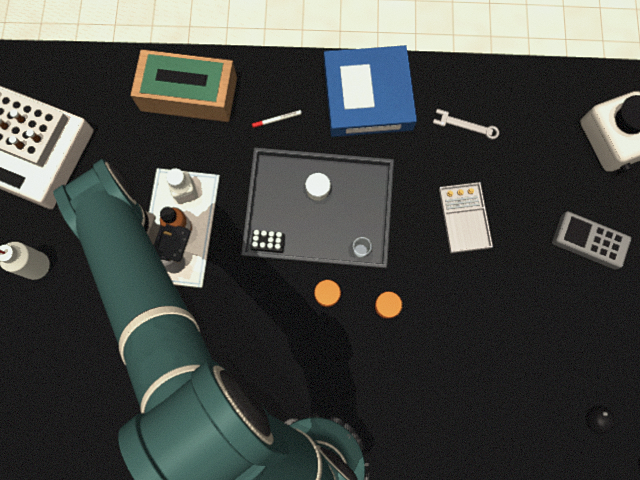

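Pad holds square (177,177) and round (170,215), metal beneath the gripper; the tub stands free at (318,186). On to the tub.

>>> send_rows(moves=[-1,-1,0,0,0,-3.5,-3.5,0,0,0,-6.5,-6.6,0,0,0,-9.8,-10,0,0,0,-13,-13.2,0,0,0,-16.3,-16.6,0,0,0,-19.5,-19.8,0,0,0,-22.5,-22.9,1,0,0,-25,-25.4,3,0,0,-26.1,-26.5,5,0,0,-26.1,-26.5,7,0,0,-26.1,-26.5,9,0,0], force=15)

```text
t: 29.85
tcp_pos: [622.7, 17.1, 114.9]
eef_rot: [[-0.968, 0.25, -0.001], [0.25, 0.968, 0.001], [0.001, 0.001, -1.0]]
force: [0.8, 0.6, -0.6]
gripper_width: 91.7
finger_force: 0.0
```

>>> send_rows(moves=[0,0,0,0,0,0,0,0,0,0,0,0,0,0,0,0,0,0,0,0])

```text
t: 30.35
tcp_pos: [623.9, 15.5, 117.4]
eef_rot: [[-0.968, 0.252, 0.001], [0.252, 0.968, 0.0], [-0.001, 0.001, -1.0]]
force: [-0.4, -0.6, 0.7]
gripper_width: 91.8
finger_force: 0.0
```

```bash
python3 - <<'E'
from h import *
o=sensors.get_obs();print(o['tcp_pos'],o['t'])
c=cam('wrist');W=cloud(c)
q=W[(np.abs(W[...,2]-48)<4)&(np.hypot(W[...,0]-622,W[...,1]-14.5)<36)];m=(q.min(0)+q.max(0))/2;print(len(q),m,np.ptp(q,axis=0))
go((m[0],m[1],40))
E
```

```text
[623.92166551  15.50155129 117.3997669 ] 30.35
5580 [623.86377603  15.09079107  46.77432955] [56.02566162 56.58694928  5.53164711]
(np.float64(623.8637760287161), np.float64(15.090791068555717), 40) [-0.   -0.04  7.72]
```

>>> send_rows(moves=[0,0,2,0,0,0,0,4,0,0,0,0,6,0,0,0,0,7.2,0,0,0,0,7.7,0,0,0,0,7.7,0,0,0,0,7.7,0,0.25,0,0,7.7,0,0.25,0,0,7.7,0,1,0,0,7.7,0,1,0,0,7.7,0,1,0,0,7.7,0,1])

```text
t: 31.9
tcp_pos: [623.7, 15.3, 39.9]
eef_rot: [[-0.968, 0.252, 0.0], [0.252, 0.968, 0.0], [-0.0, 0.0, -1.0]]
force: [0.0, -0.2, 3.1]
gripper_width: 55.3
finger_force: 15.0
```

>>> send_rows(moves=[0,0,-0.5,0,1,0,0,-1.5,0,1,0,0,-3.5,0,1,0,0,-6,0,1,0,0,-8,0,1,0,0,-9,0,1,0,0,-9,0,1,0,0,-9,0,1])

```text
t: 32.9
tcp_pos: [622.9, 15.3, 128.9]
eef_rot: [[-0.968, 0.252, -0.001], [0.252, 0.968, -0.0], [0.001, -0.0, -1.0]]
force: [-0.1, -0.0, -0.7]
gripper_width: 55.6
finger_force: 15.0
```

```bash
python3 - <<'E'
from h import *
W=np.load('top0.npy')
c=cam('top')
P=np.array([ray(c,u/4+330,v/4+140,15)[:2] for u,v in [(439,186),(602,168),(650,430),(485,450)]]);print(P.round(1))
ax=(P[0]+P[1]-P[2]-P[3]);print(np.linalg.norm(ax)/2);ax/=np.linalg.norm(ax);o=P.mean(0)-30*ax;print(ax,o)
B=np.array([ray(c,u/4+330,v/4+140,10)[:2] for u,v in [(468,292),(614,270),(640,428),(487,443)]]);print(B.mean(0))
s=sensors.get_obs();print(s['tcp_pos'],s['t'],s['gripper_width'],s['finger_force'])
go((o[0],o[1],130))
E
```

```text
[[ 636.1 -272.7]
 [ 650.6 -368.9]
 [ 494.  -392.5]
 [ 479.1 -297.3]]
158.68149949231932
[0.98842125 0.15173474] [ 535.31792115 -337.41525116]
[ 536.03805102 -338.3385563 ]
[622.88782173  15.31577727 128.69331154] 32.95 55.56025029775116 14.99992847442627
(np.float64(535.3179211506209), np.float64(-337.41525115636114), 130) [ -0.42 -36.34  -0.11]
```

>>> send_rows(moves=[0,-1.2,0,0,1,0,-4,0,0,1,0,-7.8,0,0,1,-0.1,-11.8,0,0,1,-0.2,-15.8,0,0,1,-0.3,-19.8,0,0,1,-0.4,-23.8,0,0,1,-0.5,-27.8,0,0,1,-0.6,-31.6,0,0,1,-0.6,-34.6,0,0,1,-0.6,-36,0,0,1,-0.6,-36.3,0,0,1])

```text
t: 34.45
tcp_pos: [537.1, -338.1, 129.2]
eef_rot: [[-0.967, 0.254, -0.001], [0.254, 0.967, 0.0], [0.001, 0.0, -1.0]]
force: [0.1, -0.5, -0.7]
gripper_width: 55.6
finger_force: 15.0
```

>>> send_rows(moves=[0,0,0,0,1,0,0,0,0,1,0,0,2,0,1,0,0,4,0,1,0,0,5,0,1,0,0,5,0,1,0,0,5,0,1,0,0,5,0,1])

```text
t: 35.45
tcp_pos: [538.2, -337.8, 80.3]
eef_rot: [[-0.968, 0.252, 0.001], [0.252, 0.968, -0.001], [-0.001, -0.0, -1.0]]
force: [0.8, -0.1, -0.2]
gripper_width: 55.3
finger_force: 15.0
```

```bash
python3 - <<'E'
from h import *
s=sensors.get_obs();print(s['tcp_pos'],s['t'],s['eef_rot'][2]);go((537,-337.5,39))
c=cam('wrist');save(c,'w2');W=cloud(c)
q=W[(W[...,2]<21)&(W[...,2]>11)&(np.hypot(W[...,0]-567,W[...,1]+333)<105)]
print(len(q))
r=cv2.minAreaRect(q[:,:2].astype(np.float32));print(r)
E
```

```text
[ 538.21216945 -337.80012681   80.27480437] 35.45 [-1.31501539e-03 -2.43095955e-04 -9.99999106e-01]
(537, -337.5, 39) [ 0.13 -0.    4.13]
2433
((568.8712158203125, -331.3042297363281), (156.77125549316406, 96.34933471679688), 9.077280044555664)
```

View pics/w2.png

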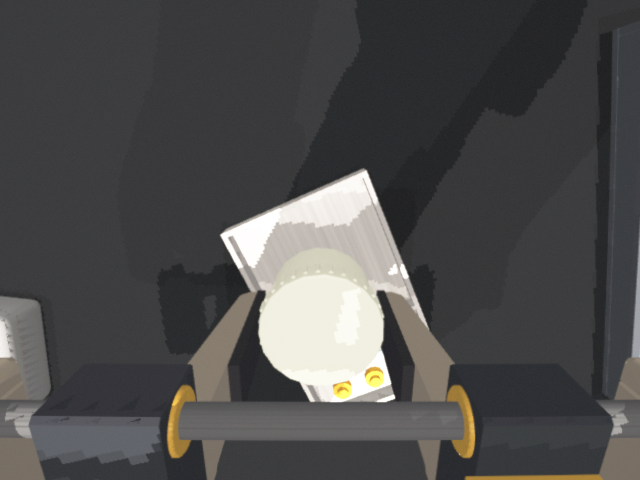

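Wrist view: the tub (320,325) hangs over the bay; rim fit (157x96 mm) puts the bay centre at (539,-336), within 2 mm of the tool. Lower.

>>> send_rows(moves=[0,0,1.5,0,1,0,0,2.8,0,1,0,0,3.6,0,1,0,0,3.9,0,1,0,0.1,4.2,0,1,0,0.1,4.2,0,1,0,0.1,4.2,0,1,0,0.1,4.2,0,1])

```text
t: 36.5
tcp_pos: [537.6, -337.3, 38.9]
eef_rot: [[-0.968, 0.253, -0.0], [0.253, 0.968, -0.0], [-0.0, -0.0, -1.0]]
force: [-3.6, 0.5, 7.5]
gripper_width: 55.2
finger_force: 15.0
```

>>> send_rows(moves=[0,0,0,0,0.25,0,0,0,0,0.2,0,0,0,0,0.1,0,0,0,0,0.1,0,0,-2,0,0.1,0,0,-5,0,0.1,0,0,-9,0,0.3,0,0,-13,0,0.35,0,0,-16,0,0.35,0,0,-16,0,0.35,0,0,-16,0,0.35])

```text
t: 37.88
tcp_pos: [537.7, -336.2, 197.5]
eef_rot: [[-0.968, 0.252, -0.0], [0.252, 0.968, 0.0], [0.0, 0.0, -1.0]]
force: [-0.3, 0.4, -0.2]
gripper_width: 60.0
finger_force: 0.0
```

```bash
python3 - <<'E'
from h import *
s=sensors.get_obs();print(s['tcp_pos'],s['t']);go((437.5,338,208))
c=cam('wrist');W=cloud(c)
q=W[(np.abs(W[...,2]-48)<5)&(np.hypot(W[...,0]-539,W[...,1]+336)<40)];print(len(q),(q.min(0)+q.max(0))/2,np.ptp(q,axis=0),np.median(q[:,2]))
E
```

```text
[ 537.67787163 -336.18914983  197.51168142] 37.875
(437.5, 338, 208) [26.69 62.72 -1.02]
3255 [ 538.13377731 -337.18059818   45.85162439] [56.80243691 56.57051237  5.69430711] 46.43589413569788
```

>>> send_rows(moves=[1,2.4,-0.5,0,0.35,3,7.1,-1,0,0.35,5.3,12.5,-1,0,0.35,7.8,18.3,-1,0,0.35,10.3,24.1,-1,0,0.35,12.8,30,-1,0,0.35,15.2,35.8,-1,0,0.35,17.7,41.6,-1,0,0.35,20.2,47.4,-1,0,0.35,22.7,53.3,-1,0,0.35,25,58.7,-1,0,0.35,26.4,62,-1,0,0.35], force=30)

```text
t: 39.42
tcp_pos: [437.0, 332.9, 206.3]
eef_rot: [[-0.969, 0.249, -0.002], [0.249, 0.969, -0.001], [0.002, -0.001, -1.0]]
force: [0.9, 0.4, -0.3]
gripper_width: 59.4
finger_force: 0.0
```

>>> send_rows(moves=[0.3,0.7,0,0,0.35,0.3,0.7,1,0,0.35,0.3,0.7,2,0,0.35,0.3,0.7,2,0,0.35,0.3,0.7,2,0,0.35,0.3,0.7,2,0,0.35])

```text
t: 40.17
tcp_pos: [438.1, 337.4, 188.0]
eef_rot: [[-0.968, 0.253, 0.001], [0.253, 0.968, 0.0], [-0.0, 0.001, -1.0]]
force: [0.4, -1.3, -0.2]
gripper_width: 59.8
finger_force: 0.0
```

```bash
python3 - <<'E'
from h import *
s=sensors.get_obs();print(s['tcp_pos'],s['t']);go((438,337.6,137.4))
c=cam('wrist');W=cloud(c)
for n,x,y,h,r in [('square',606.8,325.6,121,30),('round',521.8,332.2,133,25),('metal',437,338,149,25)]:
    q=W[(np.abs(W[...,2]-h)<4)&(np.hypot(W[...,0]-x,W[...,1]-y)<r)]
    print(n,len(q),((q.min(0)+q.max(0))/2).round(1) if len(q) else '', (np.ptp(q,axis=0)).round(1) if len(q) else '')
E
```

```text
[438.08114417 337.38274104 187.97671148] 40.175
(438, 337.6, 137.4) [0.02 0.02 5.06]
square 1165 [603.8 325.6 119.1] [30.7 38.1  4.2]
round 1270 [519.4 332.3 131.2] [27.3 31.9  4.3]
metal 1996 [438.2 337.4 147.3] [29.4 29.1  4.4]
```

>>> send_rows(moves=[0,0,2,0,0.35,0,0,4,0,0.35,0,0,5,0,0.35,0,0,5,0,0.35,0,0,5,0,0.35,0,0,5,0,0.55,0,0,5,0,1,0,0,5,0,1,0,0,5,0,1,0,0,5,0,1,0,0,5,0,1])

```text
t: 41.6
tcp_pos: [437.8, 337.5, 137.8]
eef_rot: [[-0.968, 0.252, 0.0], [0.252, 0.968, -0.0], [-0.0, 0.0, -1.0]]
force: [0.7, -0.8, 2.4]
gripper_width: 29.1
finger_force: 30.0
```

>>> send_rows(moves=[0,0,-0.5,0,1,0,0,-1.5,0,1,0,0,-3,0,1,0,0,-4.5,0,1,0,0,-6,0,1,0,0,-7,0,1,0,0,-7,0,1,0,0,-7,0,1,0,0,-7,0,1])

```text
t: 42.72
tcp_pos: [437.4, 337.3, 206.9]
eef_rot: [[-0.968, 0.252, -0.001], [0.252, 0.968, -0.001], [0.001, -0.001, -1.0]]
force: [-0.4, 0.4, -3.2]
gripper_width: 29.1
finger_force: 30.0
```

```bash
python3 -c "
from h import *
o=sensors.get_obs();print(o['tcp_pos'],o['t']);go((634.9,-48.7,208))"
```

```text
[437.42502889 337.26415443 206.94460489] 42.725
(634.9, -48.7, 208) [-28.84 -32.37  -0.09]
```

>>> send_rows(moves=[-0.9,-1,0,0,1,-2.9,-3.3,0,0,1,-5.8,-6.5,0,0,1,-9,-10.1,0,0,1,-12.3,-13.8,0,0,1,-15.6,-17.5,0,0,1,-18.9,-21.2,0,0,1,-22.1,-24.8,0,0,1,-25,-28.1,0,0,1,-27.2,-30.6,0,0,1,-28.5,-32,0,0,1,-28.8,-32.4,0,0,1])

```text
t: 44.22
tcp_pos: [634.7, -49.9, 207.2]
eef_rot: [[-0.967, 0.254, -0.001], [0.254, 0.967, -0.0], [0.001, -0.0, -1.0]]
force: [-0.3, -0.3, -3.3]
gripper_width: 29.0
finger_force: 30.0
```

>>> send_rows(moves=[0,0,0,0,1,0,0,0,0,1,0,0,1.5,0,1,0,0,3,0,1,0,0,4.5,0,1,0,0,5.7,0,1,0,0,6.2,0,1,0,0,6.2,0,1,0,0,6.2,0,1,0,0,6.2,0,1,0,0,6.2,0,1])

```text
t: 45.6
tcp_pos: [635.0, -48.6, 146.0]
eef_rot: [[-0.968, 0.252, 0.001], [0.252, 0.968, 0.0], [-0.001, 0.0, -1.0]]
force: [0.3, 0.9, -4.0]
gripper_width: 29.3
finger_force: 30.0
```

```bash
python3 -c "
from h import *
o=sensors.get_obs();print(o['tcp_pos'],o['t']);go((634.9,-48.7,138.8))"
```

```text
[634.95365915 -48.59144979 146.01286341] 45.6
(634.9, -48.7, 138.8) [ 0.   -0.01  0.72]
```

>>> send_rows(moves=[0,0,0.3,0,1,0,0,0.6,0,1,0,0,0.75,0,1,0,0,0.75,0,1,0,0,0.75,0,1,0,0,0.75,0,1])

```text
t: 46.35
tcp_pos: [635.1, -48.7, 138.8]
eef_rot: [[-0.968, 0.252, 0.001], [0.252, 0.968, -0.0], [-0.001, 0.0, -1.0]]
force: [-1.9, -0.5, 6.7]
gripper_width: 29.6
finger_force: 30.0
```

>>> send_rows(moves=[0,0,0,0,0.45,0,0,0,0,0.4,0,0,0,0,0.35,0,0,0,0,0.35,0,0,-2,0,0.35,0,0,-5,0,0.35,0,0,-7,0,0.35,0,0,-7,0,0.35,0,0,-7,0,0.35])

```text
t: 47.48
tcp_pos: [634.4, -48.5, 208.0]
eef_rot: [[-0.968, 0.252, -0.0], [0.252, 0.968, 0.0], [0.0, 0.0, -1.0]]
force: [-0.2, -0.4, 0.6]
gripper_width: 59.5
finger_force: 0.0
```

```bash
python3 -c "
from h import *
o=sensors.get_obs();print(o['tcp_pos'],o['t']);go((521.8,332.2,200))
c=cam('wrist');W=cloud(c)
q=W[(np.abs(W[...,2]-150)<5)&(np.hypot(W[...,0]-634,W[...,1]+49)<28)];print(len(q),(q.min(0)+q.max(0))/2,np.ptp(q,axis=0))"
```

```text
[634.43115304 -48.53141281 207.9626168 ] 47.475
(521.8, 332.2, 200) [20.5  34.    0.81]
1717 [634.9438571  -48.5711155  148.17031037] [29.60375738 29.17913677  6.09074944]
```

Metal bottle is home. Now the round one.

>>> send_rows(moves=[1.2,2,0,0,0.35,3.6,6,0,0,0.35,6.3,10.5,0,0,0.35,9,15,0,0,0.35,11.8,19.5,0,0,0.35,14.5,24,0,0,0.35,17,28.2,0,0,0.35,19.2,31.8,0,0,0.35,20.3,33.7,0,0,0.35,20.5,34,1,0,0.35,20.5,34,2.5,0,0.35,20.5,34,3.5,0,0.35])

```text
t: 49.02
tcp_pos: [522.5, 329.6, 171.4]
eef_rot: [[-0.967, 0.255, -0.001], [0.255, 0.967, -0.002], [0.001, -0.002, -1.0]]
force: [0.5, 0.0, 0.2]
gripper_width: 59.9
finger_force: 0.0
```

>>> send_rows(moves=[0,0,0,0,0.35,0,0,0,0,0.35,0,0,0,0,0.35,0,0,0,0,0.35])

```text
t: 49.52
tcp_pos: [522.3, 332.2, 173.6]
eef_rot: [[-0.968, 0.252, 0.001], [0.252, 0.968, 0.001], [-0.001, 0.001, -1.0]]
force: [0.2, 0.1, 0.7]
gripper_width: 59.5
finger_force: 0.0
```

```bash
python3 -c "
from h import *
o=sensors.get_obs();print(o['tcp_pos'],o['t']);go((521.8,332.2,121))
c=cam('wrist');W=cloud(c)
q=W[(np.abs(W[...,2]-132)<5)&(np.hypot(W[...,0]-521,W[...,1]-332)<28)];print(len(q),(q.min(0)+q.max(0))/2,np.ptp(q,axis=0))"
```

```text
[522.30622709 332.24166093 173.57798622] 49.525
(521.8, 332.2, 121) [ 0.05 -0.02  5.26]
2300 [521.33108615 332.6272159  130.40218869] [32.66998331 32.00566878  6.7918455 ]
```

>>> send_rows(moves=[0,0,2,0,0.35,0,0,4,0,0.35,0,0,5.2,0,0.35,0,0,5.2,0,0.35,0,0,5.2,0,0.35,0,0,5.2,0,0.55,0,0,5.2,0,1,0,0,5.2,0,1,0,0,5.2,0,1,0,0,5.2,0,1,0,0,5.2,0,1])

```text
t: 50.95
tcp_pos: [522.3, 332.1, 121.4]
eef_rot: [[-0.968, 0.252, 0.0], [0.252, 0.968, 0.0], [-0.0, 0.0, -1.0]]
force: [-0.7, -0.9, 2.8]
gripper_width: 31.5
finger_force: 30.0
```

>>> send_rows(moves=[0,0,-0.5,0,1,0,0,-1.5,0,1,0,0,-3,0,1,0,0,-4.5,0,1,0,0,-6,0,1,0,0,-7,0,1,0,0,-7,0,1,0,0,-7,0,1,0,0,-7,0,1])

```text
t: 52.08
tcp_pos: [521.7, 331.9, 190.4]
eef_rot: [[-0.968, 0.252, -0.001], [0.252, 0.968, -0.001], [0.001, -0.001, -1.0]]
force: [-0.9, 0.5, -3.1]
gripper_width: 31.2
finger_force: 30.0
```

```bash
python3 -c "
from h import *
o=sensors.get_obs();print(o['tcp_pos'],o['t']);go((561.9,2.4,191))"
```

```text
[521.73770369 331.87152916 190.38983265] 52.075
(561.9, 2.4, 191) [-12.19 -30.87  -0.04]
```

Home z for the round bottle is now 122.4.

>>> send_rows(moves=[-0.4,-1,0,0,1,-1.5,-3.8,0,0,1,-3,-7.5,0,0,1,-4.5,-11.5,0,0,1,-6.1,-15.5,0,0,1,-7.7,-19.5,0,0,1,-9.3,-23.5,0,0,1,-10.7,-27.2,0,0,1,-11.7,-29.8,0,0,1,-12.2,-30.9,0,0,1,-12.2,-30.9,0,0,1,-12.2,-30.9,0,0,1])

```text
t: 53.58
tcp_pos: [562.1, 3.9, 191.0]
eef_rot: [[-0.968, 0.25, -0.0], [0.25, 0.968, 0.001], [0.0, 0.001, -1.0]]
force: [0.5, 0.3, -2.3]
gripper_width: 31.7
finger_force: 30.0
```

>>> send_rows(moves=[0,0,0,0,1,0,0,1.5,0,1,0,0,3,0,1,0,0,4.5,0,1,0,0,5.7,0,1,0,0,6.1,0,1,0,0,6.1,0,1,0,0,6.1,0,1,0,0,6.1,0,1,0,0,6.1,0,1])

```text
t: 54.82
tcp_pos: [562.5, 2.3, 130.5]
eef_rot: [[-0.968, 0.252, 0.001], [0.252, 0.968, 0.0], [-0.001, 0.0, -1.0]]
force: [-0.6, 1.0, -2.3]
gripper_width: 31.1
finger_force: 30.0
```

```bash
python3 -c "
from h import *
o=sensors.get_obs();print(o['tcp_pos'],o['t']);go((561.9,2.4,122.4))"
```

```text
[562.46391346   2.32555377 130.47681674] 54.825
(561.9, 2.4, 122.4) [ 0.06 -0.01  0.81]
```

>>> send_rows(moves=[0,0,0.3,0,1,0,0,0.6,0,1,0,0,0.85,0,1,0,0,0.85,0,1,0,0,0.85,0,1,0,0,0.85,0,1])

```text
t: 55.58
tcp_pos: [562.5, 2.2, 122.4]
eef_rot: [[-0.968, 0.252, 0.001], [0.252, 0.968, 0.0], [-0.001, 0.0, -1.0]]
force: [-2.0, -0.6, 5.5]
gripper_width: 31.2
finger_force: 30.0
```

>>> send_rows(moves=[0,0,0,0,0.45,0,0,0,0,0.4,0,0,0,0,0.35,0,0,0,0,0.35,0,0,-2,0,0.35,0,0,-5,0,0.35,0,0,-7,0,0.35,0,0,-7,0,0.35,0,0,-7,0,0.35])

```text
t: 56.7
tcp_pos: [561.7, 2.4, 190.8]
eef_rot: [[-0.968, 0.252, -0.001], [0.252, 0.968, -0.0], [0.001, -0.0, -1.0]]
force: [-0.1, -0.1, -0.1]
gripper_width: 59.9
finger_force: 0.0
```

```bash
python3 -c "
from h import *
o=sensors.get_obs();print(o['tcp_pos'],o['t']);go((606.8,325.6,190))
c=cam('wrist');W=cloud(c)
q=W[(np.abs(W[...,2]-133)<5)&(np.hypot(W[...,0]-561,W[...,1]-2)<28)];print(len(q),(q.min(0)+q.max(0))/2,np.ptp(q,axis=0))"
```

```text
[561.72760155   2.3776809  190.7556441 ] 56.7
(606.8, 325.6, 190) [ 3.78 32.41  0.07]
2003 [560.67621197   2.56479809 131.45788875] [32.77298448 31.87931468  6.89644954]
```

>>> send_rows(moves=[0.3,2.5,0,0,0.35,0.8,6.5,0,0,0.35,1.3,11,0,0,0.35,1.8,15.5,0,0,0.35,2.3,20,0,0,0.35,2.9,24.5,0,0,0.35,3.4,28.5,0,0,0.35,3.7,31.5,0,0,0.35,3.8,32.4,0,0,0.35,3.8,32.4,1,0,0.35,3.8,32.4,2,0,0.35,3.8,32.4,3,0,0.35])

```text
t: 58.25
tcp_pos: [607.3, 323.7, 160.6]
eef_rot: [[-0.967, 0.254, -0.0], [0.254, 0.967, -0.001], [0.0, -0.001, -1.0]]
force: [-0.4, 0.1, -0.5]
gripper_width: 60.2
finger_force: 0.0
```

>>> send_rows(moves=[0,0,0,0,0.35,0,0,0,0,0.35,0,0,0,0,0.35,0,0,0,0,0.35])

```text
t: 58.75
tcp_pos: [607.3, 325.6, 162.0]
eef_rot: [[-0.968, 0.252, 0.001], [0.252, 0.968, 0.0], [-0.001, 0.001, -1.0]]
force: [-0.4, -0.2, 0.8]
gripper_width: 59.7
finger_force: 0.0
```

```bash
python3 -c "
from h import *
o=sensors.get_obs();print(o['tcp_pos'],o['t']);go((606.8,325.6,107.6))
c=cam('wrist');W=cloud(c)
q=W[(np.abs(W[...,2]-120)<5)&(np.hypot(W[...,0]-606,W[...,1]-325)<32)];print(len(q),(q.min(0)+q.max(0))/2,np.ptp(q,axis=0))"
```

```text
[607.33992325 325.58548369 162.04600218] 58.75
(606.8, 325.6, 107.6) [ 0.06 -0.02  5.44]
3224 [607.38111003 326.01054016 118.21667372] [38.08195305 38.86775282  6.37854124]
```

>>> send_rows(moves=[0,0,2,0,0.35,0,0,4,0,0.35,0,0,5.4,0,0.35,0,0,5.4,0,0.35,0,0,5.4,0,0.35,0,0,5.4,0,0.5,0,0,5.4,0,1,0,0,5.4,0,1,0,0,5.4,0,1,0,0,5.4,0,1,0,0,5.4,0,1])

```text
t: 60.18
tcp_pos: [607.5, 325.4, 108.1]
eef_rot: [[-0.968, 0.252, 0.001], [0.252, 0.968, 0.0], [-0.001, 0.0, -1.0]]
force: [-0.7, -2.3, 4.8]
gripper_width: 37.4
finger_force: 30.0
```

>>> send_rows(moves=[0,0,-0.5,0,1,0,0,-1.5,0,1,0,0,-3,0,1,0,0,-4.5,0,1,0,0,-6,0,1,0,0,-7,0,1,0,0,-7,0,1,0,0,-7,0,1,0,0,-7,0,1])

```text
t: 61.3
tcp_pos: [606.7, 325.2, 176.8]
eef_rot: [[-0.968, 0.252, -0.001], [0.252, 0.968, -0.001], [0.001, -0.001, -1.0]]
force: [-0.8, 0.3, -4.0]
gripper_width: 37.3
finger_force: 30.0
```

```bash
python3 -c "
from h import *
o=sensors.get_obs();print(o['tcp_pos'],o['t']);go((610,80,177))"
```

```text
[606.72629031 325.24079385 176.75428861] 61.3
(610, 80, 177) [-6.500e+00 -2.365e+01 -1.000e-02]
```

>>> send_rows(moves=[-0.25,-1,0,0,1,-0.9,-3.3,0,0,1,-1.7,-6.2,0,0,1,-2.6,-9.5,0,0,1,-3.5,-12.8,0,0,1,-4.4,-16,0,0,1,-5.3,-19.2,0,0,1,-6,-21.8,0,0,1,-6.4,-23.3,0,0,1,-6.5,-23.65,0,0,1,-6.5,-23.65,0,0,1,-6.5,-23.65,0,0,1])

```text
t: 62.8
tcp_pos: [610.3, 81.7, 177.5]
eef_rot: [[-0.968, 0.25, -0.0], [0.25, 0.968, 0.001], [0.0, 0.001, -1.0]]
force: [0.1, -0.1, -2.2]
gripper_width: 37.2
finger_force: 30.0
```

>>> send_rows(moves=[0,0,0,0,1,0,0,1.5,0,1,0,0,3,0,1,0,0,4.5,0,1,0,0,5.7,0,1,0,0,6,0,1,0,0,6,0,1,0,0,6,0,1,0,0,6,0,1,0,0,6,0,1])

```text
t: 64.05
tcp_pos: [610.6, 80.2, 118.0]
eef_rot: [[-0.968, 0.252, 0.001], [0.252, 0.968, 0.0], [-0.001, 0.0, -1.0]]
force: [0.1, -0.2, -2.9]
gripper_width: 37.5
finger_force: 30.0
```

```bash
python3 -c "
from h import *
o=sensors.get_obs();print(o['tcp_pos'],o['t']);go((610,80,109.1))"
```

```text
[610.62533628  80.23965606 117.96957436] 64.05
(610, 80, 109.1) [ 0.06 -0.04  0.89]
```

Lower, release, and back off up and away to the left.

>>> send_rows(moves=[0,0,0.3,0,1,0,0,0.6,0,1,0,0,0.9,0,1,0,0,0.9,0,1,0,0,0.9,0,1,0,0,0.9,0,1])

```text
t: 64.8
tcp_pos: [610.6, 80.1, 109.2]
eef_rot: [[-0.968, 0.252, 0.001], [0.252, 0.968, 0.0], [-0.0, 0.0, -1.0]]
force: [-2.2, -0.8, 5.4]
gripper_width: 37.4
finger_force: 30.0
```

>>> send_rows(moves=[0,0,0,0,0.45,0,0,0,0,0.4,0,0,0,0,0.35,0,0,0,0,0.35,0,0,-2,0,0.35,0,0,-5,0,0.35,0,0,-10,0,0.35,3,5,-12,0,0.35,6,10,-12,0,0.35,10,15,-12,0,0.35,14,20,-12,0,0.35,18,25,-12,0,0.35])

```text
t: 66.3
tcp_pos: [500.6, 365.1, 230.5]
eef_rot: [[-0.968, 0.252, 0.002], [0.252, 0.968, 0.001], [-0.002, 0.002, -1.0]]
force: [0.4, 0.6, -0.5]
gripper_width: 59.6
finger_force: 0.0
```

>>> send_rows(moves=[3,5,0,0,0.35,5,10,0,0,0.35,5,10,0,0,0.35,5,10,0,0,0.35,5,10,0,0,0.35,5,10,0,0,0.35])

```text
t: 67.05
tcp_pos: [478.9, 471.4, 229.1]
eef_rot: [[-0.967, 0.254, 0.001], [0.254, 0.967, 0.0], [-0.001, 0.0, -1.0]]
force: [0.5, 0.1, -0.3]
gripper_width: 59.7
finger_force: 0.0
```

```bash
python3 - <<'E'
from h import *
c=cam('top'); save(c,'top2');W=cloud(c);A=np.load('top0.npy')
for n,x,y,h,r in [('square',609.5,79.5,122,30),('round',560,2,134,25),('metal',633.5,-49,150,25),('tub',537,-337,48,36)]:
  for B in (A,W):
    q=B[(np.abs(B[...,2]-h)<4)&(np.hypot(B[...,0]-x,B[...,1]-y)<r)]
    print(n,len(q),((q.min(0)+q.max(0))/2).round(1) if len(q) else '', (np.ptp(q,axis=0)).round(1) if len(q) else '')
print(sensors.get_obs()['t'])
E
```

```text
square 208 [607.6  80.4 121.9] [37.7 37.2  7.7]
square 196 [607.7  80.5 121.9] [36.2 37.1  7.5]
round 156 [559.2   2.2 133.8] [30.8 30.   7.5]
round 154 [558.3   3.1 133.9] [32.3 32.1  7.8]
metal 126 [633.1 -48.6 150. ] [28.7 29.7  7.4]
metal 134 [633.  -49.6 150. ] [30.8 27.9  7.8]
tub 0  
tub 400 [ 535.5 -338.2   48. ] [56.2 56.3  7.9]
67.1
```

View pics/top2.png

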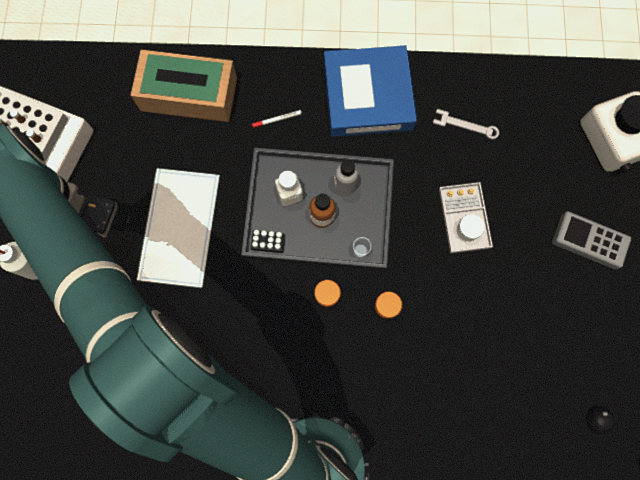

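All three bottles are back within about 1 mm (caps at (288,178), (322,202), (347,167)); the tub is in the bay at (471,228); beaker and rack are unmoved.

```bash
python3 -c "
from rig import ctrl
print(ctrl.job_done())"
```

```text
the job is handed in; nothing more can be done
None
```

The job is handed in at about 67 s: the tub stands in the bay, all three bottles are back upright within about 1.5 mm of their starting spots by camera, and the beaker and vial rack look unmoved; no verdict was returned.

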